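Nudge a drilled blank onto the pins of a saw jig

ROBOT

A 6-joint arm with a two-finger parallel gripper is mounted at the origin on the work surface. World frame = base frame: x ahead of the robot, y to its left, z up, the work surface at z = 0. Lengths are in m, angles in degrees, forces in N, time in s.
With the tool pointing down it reaches from about 0.425 to 0.925 m from the base axis. Payload 12.5 kg.
Tool frame: the origin (TCP) lies on the front face of the gripper's body, between the roots of the fingers; the fingertips stand 73 mm ahead of it and the grasp point (between the pads) lies 54 mm ahead of it (ctrl.hold_point_z is the distance from the TCP to the grasp point, in m); z points along the fingers, y is the line along which they close (so a half turn about z gives the same grasp; the last joint's range is limited). The gripper opens to 85 mm and grips with 20 to 120 N. Pads are 22 mm wide; open, the fingers measure 114 mm over their backs; the gripper's body (76 mm by 85 mm) begins 54 mm behind the grasp point. The pads swing forward as they close: fully open they stand 13 mm farther back than shut.
Start: joints at [64.08, 28.126, 89.318, -0, 62.55, -6.05], TCP at [0.212, 0.588, 0.304] pointing down, gripper open.
Joint ranges: [-177.58, 177.58], [-47.91, 125.51], [2.72, 160], [-65.01, 245.01], [3.68, 167.84], [-153.87, 153.87]. Speed limits (degrees/s): [127.2, 127.2, 159.86, 180, 180, 180].

INTERFACE

Orientations are given as [roll, pitch, yaw] about the fixed x, y, z axes, in that order (R = Rz(yaw) Ry(pitch) Rx(roll)).
In Python, from plant import ctrl, capture gives the robot as it stands. Calls block until the motion is done:
- ctrl.reach(position, orientation): joint-space move of the TCP to a pose.
- ctrl.movel(position, v=0.15, rot=None): straight line of the TCP; rot=None keeps the orientation; v is the mean speed in m/s.
- ctrl.move_j(angles): joint-space move.
- ctrl.set_gripper(opening): finger opening in m; the grip force is fixed at half the most; returns when the fingers have stopped.
- ctrl.wait(seconds).
- ctrl.ik(position, orientation): joint angles nearest the present ones, or None.
- capture(name): name is "scene" or "top" or "wrist"; returns a dict with "color" (480x640x3 uint8, red, green, blue), "z_map" (480x640 float32, m along the optical axis (not along the pixel's ray), 0 where there is no reading), "camera_matrix" (3x3 intrinsics, pixels), "origin" and "rotation" of the camera in the world. Camera axes: x right, y up, looking along -z (the intrinsics and any distortion apply to the point x, -y, -z); pixel columns grow to the right and rows downward; lengths in m; the calibration is good to about 2 mm. A picture is of the moment at which its call begins.
A pose or a line that the arm cannot do raises ctrl.Unreachable and nothing moves.
- ctrl.sign_off(): hands the job in; it is judged then, once.
Readings, each from a call of its own:
- ctrl.read_clock(): time.
- ctrl.read_q(): joint angles.
- ctrl.read_dq(): joint speeds.
- ctrl.read_tau(): joint torques, N m.
- ctrl.read_tool_pos(): TCP position.
- ctrl.read_orientation(): TCP orientation.
- ctrl.read_force(): force on the tool from outside, world axes, zero at the start.
- ctrl.read_wrist_torque(): the same for the moment, N m.
- ctrl.read_gripper_width(): finger opening in m.
- ctrl.read_finger_force(): force on a finger pad.
Only numpy, scipy, OpenCV 4.12 (cv2) and the standard library are available. Lean on these libraries where they do the work, as an engineer would, in place of code of your own. Each camera call takes 0.05 s, during which the arm holds its last target. There are 200 camera calls.

TASK

The red-brown hardwood blank lies askew across the two brass pins of the jig board. Push it along with the fingertips (do not pinch it, lift it or pick it up) until both of its holes drop over the two pins and it lies flat on the board, then let go of it and move clear. Leave the other things on the board and the table where they are.

Things in the scene. Friction and masses are not known exactly. Their poses are not given: they have to be found in the camera images.
- jig: fixed jig: a board 330 (x) x 210 (y) x 25 mm with a bare metal top, on the table. Origin: centre of its underside; its top is at z = 25 mm. +x points away from the robot, within 20 degrees. Two brass pins stand on it at x = 45 mm, y = -25.5 and +44.5 mm. A blue fence runs along its left side
- fence (a point): middle of the blue fence's inner face at the board's top (jig x = 0, y = 65, z = 25 mm). The fence is 290 mm long along jig x, 18 mm high, 18 mm thick; the face looks to -y. A blank pushed flat against it has its holes in line with the pins within 1 mm, and then only needs sliding in +x along the fence; once it drops, the pins stop it
- seat (a point): point on the board's top where the blank's origin is when it is in place (jig x = 25, y = 9.5, z = 25 mm). The blank's edges are then at jig x = -55 and 105, y = -45.5 and 64.5 mm and the pin tips stand 2 mm above its top face
- pin_right (a point): tip of the right brass pin (jig y = -25.5 mm). Each pin is 8 mm in diameter and 11 mm tall, the upper 3 mm tapering to a flat tip 3 mm wide
- pin_left (a point): tip of the left brass pin (jig y = +44.5 mm), same size
- blank: loose red-brown wooden blank 160 (x) x 110 (y) x 9 mm, 0.14 to 0.28 kg, two 13 mm through holes at x = 20, y = -35 and 35 mm. Origin: centre of underside; x roughly along jig x. It starts 18-46 mm short of its seat in -x, 4-16 mm off the fence, up to 0.08 rad askew, resting on the pin tips, its robot-side edge down on the board (tilt 5 degrees). It slides at 1 to 2 N
- hole_right (a point): centre of the blank's right hole at its underside (blank x = 20, y = -35, z = 0 mm)
- hole_left (a point): centre of the blank's left hole at its underside (blank x = 20, y = 35, z = 0 mm)
- sanding_block: cork sanding block 34 x 50 x 24 mm lying on the far right part of the jig board, beside the way; leave alone. Origin: centre of underside
- wax_tin: small brass tin, diameter 36, height 16 mm, on the near right corner of the jig board; leave alone. Origin: centre of underside
- blade_cup: clear cup 72 mm wide, 90 mm tall, with saw blades standing in it up to 135 mm high, on the table left of the jig; leave alone. Origin: centre of underside
- screwdriver: screwdriver lying on the table right of the jig; leave alone
- brush: bench brush lying on the table left of the jig; leave alone
- glue: white glue bottle with orange cap, 52 mm wide, 130 mm tall, on the table right of the jig; leave alone. Origin: centre of underside
- offcut: light wood offcut 80 x 50 x 18 mm on the table, near and left of the jig; leave alone. Origin: centre of underside
Things that resemble listed ones, but are neither listed nor needed, are in the scene too. What is shaped like the blank but pink is not meant.

How it is judged:
By the outcome, as a careful person would: the job done as asked, in the order asked, and still so for the second after the job is handed in, with the robot touching nothing.
It also fails if it takes over 51 s, if anything falls off the work surface, if the arm or the gripper's body presses on something with over 40 N, if the wrist force passes 120 N, or if a joint passes its speed limit or range.

## Working session

There is one attempt and no reset: what is moved stays moved. The work goes in short steps, each a Python script; the robot and the scene stay as the last script left them, time stands still between calls to the robot, and variables do not carry over. Pictures are saved under pics/ and viewed, at most 10 in all, crops included, and the job is handed in when it is done.

```bash
ls; mkdir -p pics
python3 - <<'E'
from plant import ctrl, capture
import cv2,numpy as np
for n in ["top","scene"]:
    c=capture(n); cv2.imwrite(f"pics/{n}0.png",c["color"][:,:,::-1]); np.savez(f"{n}0.npz",**{k:c[k] for k in c})
    print(n,c["camera_matrix"],c["origin"],c["rotation"],c.keys())
print(ctrl.read_clock(),ctrl.read_orientation())
E
```

```text
pics
top [[547.04946317   0.         317.91741517]
 [  0.         547.04946317 236.52352785]
 [  0.           0.           1.        ]] [0.36352338 0.0076084  1.22967423] [  8.63973422  -0.28011189 -88.72835191] dict_keys(['color', 'z_map', 'camera_matrix', 'origin', 'rotation'])
scene [[444.68580438   0.         317.55711681]
 [  0.         444.68580438 240.07266064]
 [  0.           0.           1.        ]] [ 1.07941629 -0.09233103  0.72525478] [40.61455111 -1.08000315 81.09282002] dict_keys(['color', 'z_map', 'camera_matrix', 'origin', 'rotation'])
0.1 [-1.79942391e+02 -5.78888122e-03  1.60128961e+02]
```

View pics/top0.png

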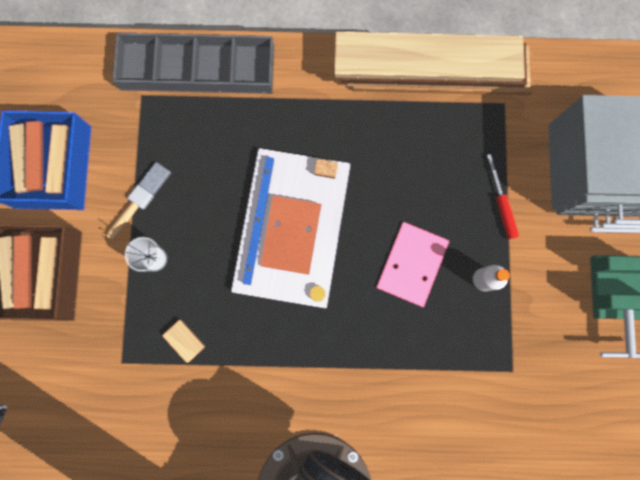

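View pics/scene0.png

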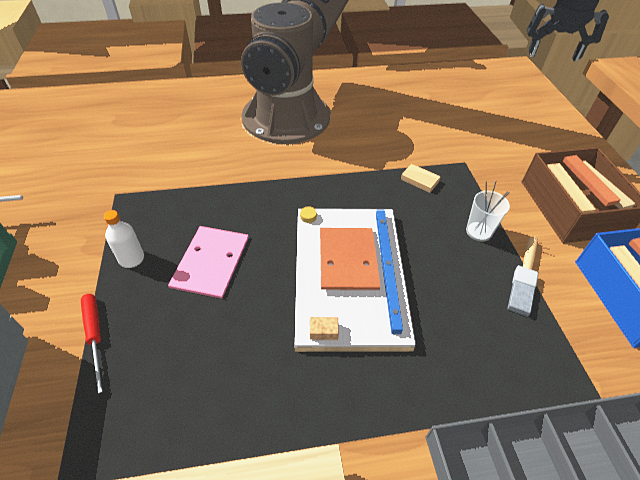

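The top view shows the jig near (291,228) with the fence on the left at (257,220), the blank at (290,233) with holes at (278,224) and (309,229), the block at (325,168) and the tin at (317,293). The scene view confirms this layout. Next I'll measure the poses.

```bash
cat > h.py <<'E'
import numpy as np, cv2
from scipy.spatial.transform import Rotation as Ro
def ray(c,uv,z):
    uv=np.atleast_2d(uv).astype(float);K=c["camera_matrix"]
    d=np.c_[(uv[:,0]-K[0,2])/K[0,0],-(uv[:,1]-K[1,2])/K[1,1],-np.ones(len(uv))]
    R=np.asarray(c["rotation"]);R=Ro.from_euler('xyz',R,degrees=True).as_matrix() if R.size==3 else R
    d=d@R.T;o=np.asarray(c["origin"]);z=np.broadcast_to(z,len(uv))
    return (o+d*((z-o[2])/d[:,2])[:,None])[:,:2]
def hsv(c): return cv2.cvtColor(c["color"],cv2.COLOR_RGB2HSV)
def big(m,roi=None):
    m=m.astype(np.uint8)
    if roi: k=np.zeros_like(m);k[roi[1]:roi[3],roi[0]:roi[2]]=1;m=m*k
    cs=cv2.findContours(m,cv2.RETR_EXTERNAL,cv2.CHAIN_APPROX_NONE)[0]
    return max(cs,key=cv2.contourArea)[:,0]
def rect(p):
    p=p.astype(np.float32)*1000
    (c,s,a)=cv2.minAreaRect(p)
    if s[0]<s[1]: a-=90;s=s[::-1]     # long side direction
    a=(a+90)%180-90
    return np.array(c)/1000,np.array(s),a
E
cat > meas.py <<'E'
import sys
from h import *
def measure(c,roi=(220,140,365,315)):
    h=hsv(c);H,S,V=[h[...,i].astype(int) for i in range(3)]
    out={}
    jig=((S<40)&(V>170))
    blue=(H>95)&(H<125)&(S>120); red=((H<12)|(H>172))&(S>120)&(V>90); 
    tan=(H>12)&(H<30)&(S>70)
    bd=big(cv2.morphologyEx((jig|blue|red|tan).astype(np.uint8),cv2.MORPH_OPEN,np.ones((3,3))),roi)
    out["jig"]=rect(ray(c,bd,.025)); out["fence"]=rect(ray(c,big(blue,roi),.043))
    b=big(red,roi); out["blank"]=rect(ray(c,b,.040))
    y=big(tan,(300,275,340,310));out["tin"]=rect(ray(c,y,.041))
    y=big(tan,(305,150,345,185));out["block"]=rect(ray(c,y,.049))
    # holes: non-red components inside blank
    m=np.zeros(red.shape,np.uint8);cv2.fillPoly(m,[b],1);m=cv2.erode(m,np.ones((7,7)))
    n,_,st,ce=cv2.connectedComponentsWithStats(((m>0)&~red).astype(np.uint8))
    for i in range(1,n):
        if st[i,4]>3: out[f"hole{i}"]=(ray(c,ce[i],.046)[0],st[i,4],ce[i])
    return out
def tojig(p,j): 
    a=np.radians(j[2]);d=np.asarray(p)-j[0];return np.array([d[0]*np.cos(a)+d[1]*np.sin(a),-d[0]*np.sin(a)+d[1]*np.cos(a)])*1000
if __name__=="__main__":
    c=dict(np.load("top0.npz"));o=measure(c)
    for k,v in o.items(): print(k,*[np.round(x,3) for x in v],"jig:",tojig(v[0],o["jig"]).round(1))
E
python3 meas.py
```

```text
jig [0.568 0.065] [331.599 211.471] -8.287 jig: [0. 0.]
fence [0.58  0.138] [285.9    17.998] -8.124 jig: [ 0.5 73.4]
blank [0.548 0.067] [156.852 105.595] -8.426 jig: [-20.1  -1.4]
tin [0.421 0.006] [32.47 30.17] -88.719 jig: [-137.8  -79.7]
block [ 0.698 -0.008] [46.716 35.098] 80.019 jig: [138.2 -53.3]
hole1 [0.571 0.097] 35 [276.686 223.314] jig: [-2.4 31.9]
hole2 [0.561 0.028] 37 [307.919 228.459] jig: [ -2.2 -37.7]
```

Run:
```python
import cv2
i=cv2.imread("pics/top0.png")[140:320,215:370];cv2.imwrite("pics/crop.png",cv2.resize(i,None,fx=3.3,fy=3.3,interpolation=cv2.INTER_CUBIC))
```

```text
(no output)
```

View pics/crop.png

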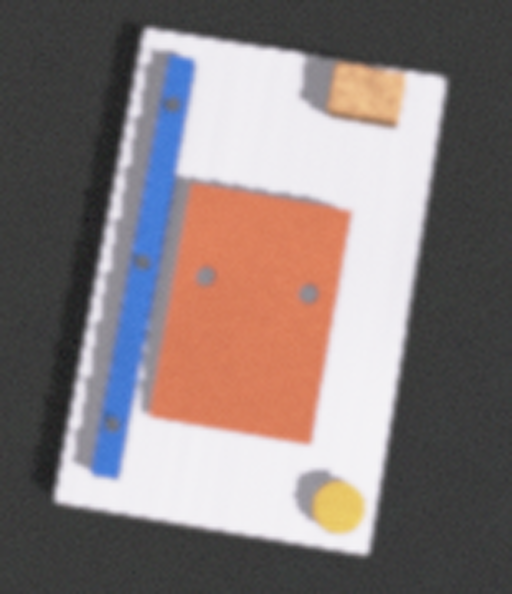

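The jig fit is clean. The blank is about 45 mm short in x and 11 mm off the fence. First I'll push sideways with two spread fingers, probing the board height on the way.

```bash
cat > m.py <<'E'
from plant import ctrl,capture
import numpy as np
TH=-8.2;C=np.array([.568,.065])
def W(x,y,z):
    a=np.radians(TH);return [C[0]+(x*np.cos(a)-y*np.sin(a))/1e3,C[1]+(x*np.sin(a)+y*np.cos(a))/1e3,z]
def F():  # force in jig axes
    f=np.array(ctrl.read_force());a=np.radians(TH)
    return np.array([f[0]*np.cos(a)+f[1]*np.sin(a),-f[0]*np.sin(a)+f[1]*np.cos(a),f[2]])
E
python3 - <<'E'
from m import *
ctrl.set_gripper(.05)
ctrl.reach(W(-22,-88,.2),[180,0,TH+90])
ctrl.movel(W(-22,-88,.106),v=.12)
ctrl.wait(.2);f0=F();print(f0,ctrl.read_gripper_width(),ctrl.read_clock())
z=.104
while z>.082:
    ctrl.movel(W(-22,-88,z),v=.03); f=F()-f0
    if f[2]>3: break
    z-=.0015
print(z,f,ctrl.read_tool_pos(),ctrl.read_clock())
ctrl.movel(W(-22,-88,z+.003),v=.03);print(F()-f0)
open("z.txt","w").write(str(z))
E
```

```text
[ 0.6558763  -0.3392133  -0.17725464] 0.05011431316306856 4.1417
0.09349999999999999 [-4.12464156 -0.05077619 16.42590364] [ 0.53371547 -0.01896412  0.0945626 ] 6.1417
[-1.26918089 -0.29264425 -0.13234676]
```

Run:
```python
from m import *
Z=.0975
ctrl.movel(W(-22,-74,Z),v=.06);ctrl.wait(.1);f0=F()
y=-74
while y<-50:
    y+=1; ctrl.movel(W(-22,y,Z),v=.03); f=F()-f0; print(y,f.round(1))
    if f[1]<-7: break
print(ctrl.read_clock())
c=capture("top");np.savez("top1.npz",**c)
import cv2;cv2.imwrite("pics/top1.png",cv2.resize(c["color"][140:320,215:370,::-1],None,fx=3.3,fy=3.3))
```

```text
-73 [-0.   0.5  1.4]
-72 [-0.3  0.5  0.5]
-71 [0.7 1.3 0.2]
-70 [-0.5  1.2  0.8]
-69 [ 0.7 -0.1  0.6]
-68 [-0.2 -0.9  0.4]
-67 [ 0.5 -0.1  0.5]
-66 [-0.2  1.3  0.4]
-65 [-0.1  0.7  0.7]
-64 [-0.3  0.7 -0.2]
-63 [-0.2  0.2  0.6]
-62 [-0.5 -0.1  0.5]
-61 [-1.1  1.   1.4]
-60 [-1.4  0.9 -0.2]
-59 [-1.   1.2  1.1]
-58 [-1.8  0.   0. ]
-57 [-0.7 -2.5  0.8]
-56 [ -2.  -11.    1.5]
11.375
```

View pics/top1.png

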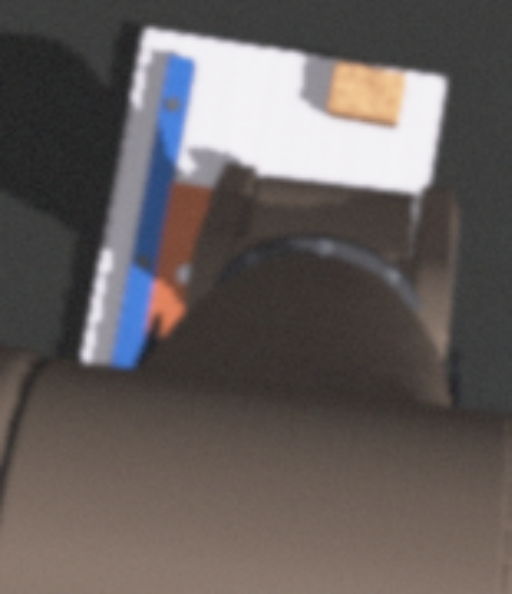

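The image shows the blank touching the fence at crop (165,230), and the contact force rose where predicted. Next I'll go round and push along +x.

Run:
```python
from m import *
Z=.0975
ctrl.movel(W(-22,-70,Z),v=.06)
ctrl.movel(W(-22,-75,.17),v=.15)
ctrl.reach(W(-132,5,.17),[180,0,TH])
ctrl.movel(W(-132,5,Z),v=.1)
c=capture("top");np.savez("top2.npz",**c)
ctrl.movel(W(-115,5,Z),v=.06);ctrl.wait(.1);f0=F();print(f0,ctrl.read_clock())
x=-115
while x<-62:
    x+=1.5; ctrl.movel(W(x,5,Z),v=.03); f=F()-f0; print(x,f.round(1))
    if f[0]<-8: break
print(ctrl.read_clock(),ctrl.read_tool_pos(),W(x,5,Z))
c=capture("top");np.savez("top3.npz",**c)
c=capture("scene");np.savez("scene3.npz",**c)
import cv2;cv2.imwrite("pics/scene3.png",cv2.resize(c["color"][190:370,270:430,::-1],None,fx=3.3,fy=3.3))
```

```text
[ 0.39274076 -0.12584058 -0.04478421] 15.45
-113.5 [-0.3  0.  -0.2]
-112.0 [0.6 0.7 0. ]
-110.5 [-1.5 -0.4 -0. ]
-109.0 [-1.7 -0.3 -0. ]
-107.5 [-1.4 -0.1 -0.6]
-106.0 [-0.8  1.2 -0. ]
-104.5 [-2.1 -1.8 -0.1]
-103.0 [-1.7 -0.5 -0.1]
-101.5 [-1.4 -0.1  0.7]
-100.0 [-0.8  0.2  0.2]
-98.5 [-1.5 -1.1 -0.5]
-97.0 [-1.3 -0.8  0.6]
-95.5 [-1.1 -0.6 -0.9]
-94.0 [-1.7  0.8 -0.6]
-92.5 [-1.2 -0.2 -0.7]
-91.0 [-1.6 -0.4  0.7]
-89.5 [-0.9 -0.  -0.1]
-88.0 [-1.2  0.8  0.1]
-86.5 [-1.3 -0.8 -0.2]
-85.0 [-1.4 -0.3  0.1]
-83.5 [-1.5 -0.4 -0.9]
-82.0 [-2.1  0.6 -0.2]
-80.5 [-0.9 -0.5 -0.5]
-79.0 [-2.1  0.1 -0.6]
-77.5 [-0.8  0.4 -0.7]
-76.0 [-0.3 -0.5 -1.6]
-74.5 [-1.6 -0.2 -0.8]
-73.0 [-1.1 -0.8 -0.6]
-71.5 [-1.7 -1.  -1.3]
-70.0 [-1.1  1.   0.1]
-68.5 [0.4 0.5 0.6]
-67.0 [-0.9  0.4  0.2]
-65.5 [-1.3 -1.1  0.5]
-64.0 [-1.1  0.2  0.6]
-62.5 [-1.9 -0.2 -0.5]
-61.0 [-5.9  1.1  3.1]
24.45 [0.5074887  0.07874846 0.09739872] [np.float64(0.5083367945831524), np.float64(0.07864924611057515), 0.0975]
```

View pics/scene3.png

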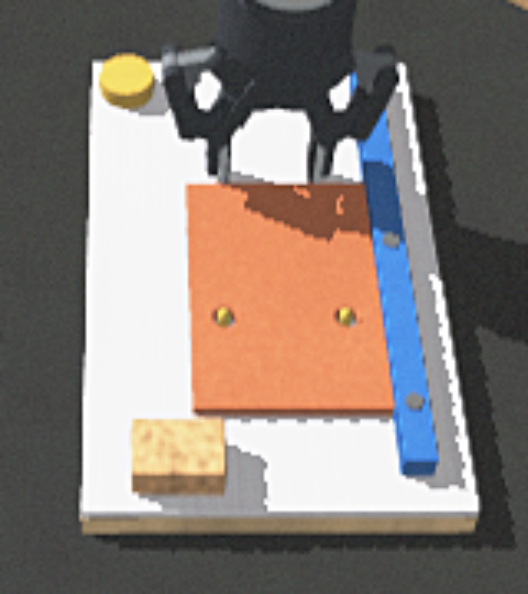

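The pins show through both holes at (222,316) and (344,316), and the force rise means the pins have stopped the blank. I'll back off and verify.

Run:
```python
from m import *
ctrl.movel(W(-85,5,.0975),v=.06)
ctrl.movel(W(-95,5,.17),v=.12)
ctrl.reach([.30,.45,.3],[180,0,TH+90])
ctrl.wait(.3);print(ctrl.read_clock())
c=capture("top");np.savez("top4.npz",**c)
import cv2;cv2.imwrite("pics/top4.png",cv2.resize(c["color"][140:320,215:370,::-1],None,fx=3.3,fy=3.3))
from meas import *
o=measure(c)
for k,v in o.items(): print(k,*[np.round(x,3) for x in v],"jig:",tojig(v[0],o["jig"]).round(1))
c=capture("scene");h=hsv(c);z=c["z_map"];red=((h[...,0]<12))&(h[...,1]>120);b=big(red,(300,215,390,335))
m=np.zeros(red.shape,np.uint8);cv2.fillPoly(m,[b],1);m=cv2.erode(m,np.ones((9,9)))
v,u=np.nonzero(m);K=c["camera_matrix"];d=z[v,u];R=np.asarray(c["rotation"]);R=Ro.from_euler('xyz',R,degrees=True).as_matrix()
P=np.c_[(u-K[0,2])/K[0,0]*d,-(v-K[1,2])/K[1,1]*d,-d]@R.T+c["origin"]
A=np.linalg.lstsq(np.c_[P[:,:2]-P[:,:2].mean(0),np.ones(len(P))],P[:,2],rcond=None)[0];print("plane slopes,z",A)
```

```text
27.7333
jig [0.568 0.065] [331.365 211.471] -8.287 jig: [0. 0.]
fence [0.58  0.139] [285.899  16.065] -8.227 jig: [ 0.6 74.3]
blank [0.597 0.071] [155.022 103.783] -8.203 jig: [27. 10.]
tin [0.421 0.005] [30.319 30.17 ] -88.719 jig: [-137.6  -80.7]
block [ 0.698 -0.008] [46.961 37.298] 77.694 jig: [139.  -53.6]
hole1 [0.62  0.102] 32 [275.344 201.375] jig: [45.7 43.5]
hole2 [0.61  0.034] 32 [306.  206.5] jig: [ 45.6 -25.2]
plane slopes,z [ 0.29257103 -0.17941247  0.03475793]
```

View pics/top4.png

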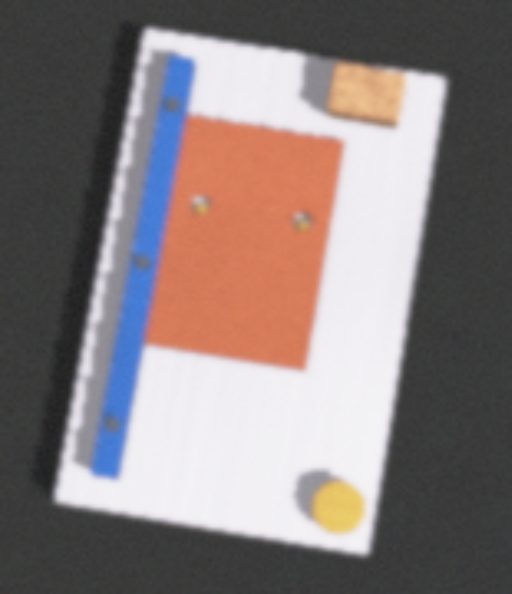

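The holes are centred on the pins. The fitted slope is implausible, so depth outliers are likely; I'll check flatness with medians before handing in.

Run:
```python
from m import *
from h import *
for n in ("top","scene"):
    c=capture(n);h=hsv(c);z=c["z_map"];red=(h[...,0]<12)&(h[...,1]>120)
    b=big(red,(220,140,365,315) if n=="top" else (300,215,390,335))
    m=np.zeros(red.shape,np.uint8);cv2.fillPoly(m,[b],1);m=cv2.erode(m,np.ones((9,9)))
    v,u=np.nonzero((m>0)&(z>0));K=c["camera_matrix"];d=z[v,u]
    R=Ro.from_euler('xyz',c["rotation"],degrees=True).as_matrix()
    P=np.c_[(u-K[0,2])/K[0,0]*d,-(v-K[1,2])/K[1,1]*d,-d]@R.T+c["origin"]
    P=P[abs(P[:,2]-.037)<.02]
    q=np.quantile(P[:,0],[0,.25,.5,.75,1])
    print(n,len(P),[np.median(P[(P[:,0]>=a)&(P[:,0]<=e),2]).round(4) for a,e in zip(q,q[1:])])
```

```text
top 2230 [np.float64(0.0349), np.float64(0.035), np.float64(0.0346), np.float64(0.0346)]
scene 2919 [np.float64(0.0333), np.float64(0.0335), np.float64(0.0333), np.float64(0.0336)]
```

Both views show the blank flat at z ≈ 34 mm.

```bash
python3 -c "
from plant import ctrl
print(ctrl.sign_off(),ctrl.read_clock())"
```

```text
the job is handed in; nothing more can be done
the job is handed in; nothing more can be done
```

The blank is seated: both holes are over the pins, it lies flat on the board (top at about 34 mm in both views), the arm is clear, and I handed the job in at about 28 s.

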